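# Feed the long gauge block through the flap of its lane

## Robot

A 7-joint arm with a two-finger parallel gripper is mounted at the origin on a cart in front of the work surface, level with it; the furniture and walls round the work are solid. World frame = base frame: x ahead of the robot, y to its left, z up, the work surface at z = 0. Lengths are in m, angles in rad, forces in N, time in s.
With the tool pointing down it reaches from about 0.35 to 0.9 m from the base axis. Payload 8.1 kg.
Tool frame: the origin (TCP) lies on the centre line of the jaws, within the pads' length; the fingertips stand 19 mm ahead of it and the grasp point (between the pads) is the TCP; z points along the fingers, y is the line along which they close (so a half turn about z gives the same grasp; the last joint's range is limited). The gripper opens to 92 mm and grips with 3 to 60 N. Pads are 19 mm wide; open, the fingers measure 130 mm over their backs; the gripper's body (75 mm by 190 mm) begins 47 mm behind the grasp point.
Start: joints at [-1.439, 0.434, 0.025, 1.573, -0.012, 1.134, -0.075], TCP at [0.145, 0.608, 0.246] pointing down, gripper open.
Joint ranges: [-2.62, 2.62], [-0.44, 2.09], [-1.27, 1.32], [0.08, 2.57], [-1.32, 4.46], [0.12, 2], [-2.74, 2.74]. Speed limits (rad/s): [2.22, 2.22, 3.01, 3.01, 3.14, 3.14, 3.14].

## Interface

Orientations are given as a unit quaternion [w, x, y, z].
In Python, from rig import telemetry, imaging, ticket, nets gives the robot as it stands.
- The arm moves only by the tool send_rows, never from a script. Its argument "targets" is one flat list of numbers, 5 for each row, row after row: the shift along the tool's x, y, z in m, then the turn about the tool's z in degrees, then the closure in counts, from 0 (fully open) to 255 (shut). In form: [dx, dy, dz, yaw, fingers, dx, dy, dz, yaw, fingers, ...]. A call has 1 to 5 rows; each row is the pose to reach, as a shift and turn from the pose commanded when the call began, along the tool's axes at that moment; what a row does not reach only later rows make up. A row lasts 1/10 s, in which the tool goes at most 50 mm and 8.59 degrees, less where a joint would pass 70% of its speed; a pose out of reach is approached as far as the arm can. A call with a gripper value outside its range is refused whole. The fingers move at their own pace and stop on an object; "force" is the grip in N (left out, the last holds). Time passes only in rows, so rows that repeat a pose let the fingers close. It gives the time, the measured TCP pose, the force, the opening and the grip force at its end, in the units of the state.
- telemetry.sense(): the state, without advancing time (a new reading comes with each control period).
- imaging.capture(name): name is "scene" or "side" or "wrist"; returns a dict with "frame" (420x560x3 uint8, red, green, blue), "depth" (420x560 float32, m along the optical axis (not along the pixel's ray), 0 where there is no reading), "fx", "fy", "cx", "cy" (pixels), "R" (3x3) and "t" (3): a world point X has camera coordinates R X + t. Camera axes: x right, y down, z forward; pixel columns grow to the right and rows downward; lengths in m; the calibration is good to about 2 mm. The wrist camera is an equidistant fisheye: a pixel r from the principal point sees the ray r / f radians off the axis. A picture is of the moment at which its call begins.
- ticket.job_done(): hands the job in; it is judged then, once.
Trained networks look in a picture, given as the dict that the camera call returned (one of the last four; its "shot" number tells which), for a name from the list of things; names that differ only in an ending like _2 or _b are one class to them, and where a whole thing is asked for, a point or a joint stands for the part that bears it (a point fixed in the world has none). Each returns a list of dicts, best first, with "conf" (0 to 1); they miss things now and then, are a little off and sometimes report something else, mostly with a low value. They report only what shows in the picture. A call takes as long as a camera call. They do not tell look-alikes from the thing itself.
- nets.search_frame(picture, name): "centre" ([x, y, z] in m, in world coordinates, good to about 4 mm: the middle of the surface that is visible of it).
- nets.mark_of(picture, name): "centre" ([x, y, z] in m, in world coordinates, good to about 4 mm: a listed point, or the origin of a listed thing).
The state is a dict: "time_s": time; "joint_pos": joint angles; "joint_vel": joint speeds; "joint_efforts": joint torques, N m; "eef_pos": TCP position; "tool_rot": TCP orientation; "contact_force": force on the tool from outside, world axes, zero at the start; "moment": the same for the moment, N m; "grip_width": finger opening in m; "finger_force": force on a finger pad.
Only numpy, scipy, OpenCV 4.12 (cv2) and the standard library are available. Lean on these libraries where they do the work, as an engineer would, in place of code of your own. Each camera call takes 0.05 s, during which the arm holds its last target. There are 200 camera calls.

## Task

One of the two lanes of the grey feed box holds a long steel gauge block, the other a short one. Without gripping or lifting it, push the long block steadily along its lane with the fingertips so that it swings the weighted flap open and slides right through into the bay behind, far enough to be clear of the flap, then withdraw the fingers so that the flap falls shut behind it. Don't flick the block, and leave the short block, the other flap and the things lying around alone.

Things in the scene. Friction and masses are not known exactly. Their poses are not given: they have to be found in the camera images.
- feed_box: Grey two-lane feed box, fixed: x -140 to 166 mm, y -81 to 81. Origin: on the bench top, mid-width, in the plane of the shut flaps. x runs along the lanes, from the open end (robot side) past the flaps to the bay; y left, z up. Floor top z = 4. Two lanes, open above, 50 wide, centred at y = +50 and -50. Walls: outer top z 16 before the flaps, 30 in the bay; end wall inside at x = 160.
- flap_left (a joint): Angle (rad) of the left lane's flap: aluminium plate 3 mm thick, 100 g, closing the lane at x = 0 of the feed box, with its top 23 to 33 mm over the floor. 0 = shut; grows to 1.5 as its free edge swings into the bay (+x); cannot swing outwards. Hung 58 mm long on a leaning pin, so it falls shut by its weight within about 1 s when let go. Opens with under 1 N.
- flap_right (a joint): The same for the right lane's flap (mirror image; both pins stand on the middle island).
- lane_left (a point): Point on the left lane's floor (4 mm over the bench), on its centre line, in the plane of the shut flap; axes as the feed box. The flap's pin stands beside the lane, on the 50 mm wide island between the lanes (top 16 mm over the bench; post and cross bar at x -8 to 8, y -23 to 23 of the feed box, up to 44 mm over the bench).
- lane_right (a point): The same point of the right lane. An open flap lies along the block's side and reaches 58 mm into the bay (feed box x = 58): it can fall shut only when the block's rear end is past that and the fingers are out.
- long_block_centre (a point): Centre of the long ground-steel block: 72 mm long (its y axis, along the lane), 30 wide (x), 24 high (z), about 0.4 kg. It starts flat on the floor of one of the lanes, before the flap, up to 6 mm off the lane's centre line and 0.1 rad askew.
- short_block_centre (a point): Centre of the short ground-steel block, 24 x 26 x 22 mm, which stands in the other lane, before its flap. To be left alone.
- ring_gauge: Plain steel ring, 58 mm across, 18 mm high, lying on the bench to the left; origin under its centre. To be left alone.
- loupe: Black eye loupe, 41 mm across, 31 mm high, on the bench to the left; origin under its centre. To be left alone.
- eraser: Eraser in a sleeve, 21 x 46 x 12 mm, on the bench to the right; origin under its centre. To be left alone.
- long_block: The same long block; origin at the middle of its underside, axes as above.
Mind the look-alikes: they are no part of the job. Several things look just like the long_block: the one meant starts farthest to the robot's right.

How it is judged:
On the way, in this order (a step that is already met when the one before it is completed fails the run):
1. the flap of the long block's lane is pushed open (((y of long_block_centre in the frame of feed_box above 0 m and value of joint flap_left above 0.3 rad) or (y of long_block_centre in the frame of feed_box below 0 m and value of joint flap_right above 0.3 rad))), for 0.1 s.
2. the long block is right through, past the flap (x of long_block_centre in the frame of feed_box above 0.08 m), for 0.1 s.
At the end, for the whole second after the job is handed in: The long block lies flat and at rest on the floor of the bay behind the flap of its lane (its centre at least 80 mm past the plane of the flaps), and both flaps hang shut (within 0.06 rad) (x of long_block_centre in the frame of feed_box between 0.08 and 0.135 m and z of long_block_centre in the frame of feed_box below 0.02 m and angle between long_block_centre's own z axis and vertical below 0.1 rad and (y of long_block_centre in the frame of feed_box between 0.033 and 0.067 m or y of long_block_centre in the frame of feed_box between -0.067 and -0.033 m) and value of joint each of flap_left, flap_right below 0.06 rad and linear speed of long_block below 0.01 m/s); the robot touches nothing.
It fails at once if the long block is lifted (its centre over 10 mm above where it lies) or tipped (z of long_block_centre in the frame of feed_box above 0.026 m or angle between long_block_centre's own z axis and vertical above 0.35 rad).
It fails at once if the long block is flicked (over 0.4 m/s) (linear speed of long_block above 0.4 m/s).
It fails at once if the other lane's flap is pushed open (over 0.15 rad) ((y of long_block_centre in the frame of feed_box above 0 m and value of joint flap_right above 0.15 rad) or (y of long_block_centre in the frame of feed_box below 0 m and value of joint flap_left above 0.15 rad)).
It fails at once if the short block is moved over 12 mm (distance of short_block_centre from where it was at the start of the episode above 0.012 m).
It fails at once if a thing lying around is moved over 20 mm (distance of any of ring_gauge, loupe, eraser from where it was at the start of the episode above 0.02 m).
It also fails if it takes over 40 s, if anything falls off the work surface, if the arm or the gripper's body presses on something with over 40 N, if the wrist force passes 120 N, or if a joint passes its speed limit or range.

## Working session

There is one attempt and no reset: what is moved stays moved. The work goes in short steps, Python scripts to look and compute and a tool call to move; the robot and the scene stay as the last step left them, time stands still between calls to the robot, and variables do not carry over. Pictures are saved under pics/ and viewed, at most 10 in all, crops included, and the job is handed in when it is done.

Besides the shell and the picture viewer there is one more tool, called after "Emit:" by a JSON object that holds its "fn" and its "kwargs". send_rows: Moves the arm, as the interface text tells. Its arguments: {"type":"object","properties":{"targets":{"type":"array","items":{"type":"number"}},"force":{"type":"number"}},"required":["targets"]}

```bash
mkdir -p pics
cat > h.py <<'E'
from rig import telemetry, imaging, ticket, nets
import numpy as np, cv2
def snap(n,f=None):
    p=imaging.capture(n)
    if f: cv2.imwrite('pics/'+f,p['frame'][:,:,::-1])
    return p
E
python3 - <<'E'
from h import *
s=telemetry.sense();print(s['eef_pos'],s['tool_rot'],s['time_s'])
for c in ['scene','side']:
    p=snap(c,c+'1.png')
    for n in ['feed_box','lane_left','lane_right','long_block','long_block_centre','short_block_centre','ring_gauge','loupe','eraser']:
        for d in nets.mark_of(p,n): 
            X=np.array(d['centre']);q=p['R']@X+p['t'];print(c,n,X.round(3),round(d['conf'],2),(p['fx']*q[0]/q[2]+p['cx']).round(),(p['fy']*q[1]/q[2]+p['cy']).round())
E
```

```text
[0.14534426 0.60737845 0.24495601] [-1.20865093e-05  1.17141645e-01  9.93114912e-01 -7.78202862e-04] 0.0
scene feed_box [ 0.579 -0.082 -0.003] 0.9 299.0 203.0
scene lane_left [ 0.58  -0.029 -0.001] 0.83 289.0 209.0
scene lane_left [ 0.512 -0.034  0.015] 0.54 305.0 211.0
scene lane_left [ 0.58  -0.082  0.002] 0.51 299.0 202.0
scene lane_right [ 0.582 -0.132  0.008] 0.64 308.0 194.0
scene long_block [ 0.618  0.089 -0.001] 0.77 256.0 219.0
scene long_block [ 0.488  0.074 -0.   ] 0.6 289.0 233.0
scene long_block [ 0.512 -0.034  0.006] 0.56 305.0 214.0
scene long_block_centre [0.624 0.09  0.014] 0.79 254.0 215.0
scene long_block_centre [ 0.51  -0.037  0.018] 0.7 306.0 211.0
scene long_block_centre [0.491 0.078 0.012] 0.67 287.0 230.0
scene short_block_centre [ 0.513 -0.133  0.013] 0.4 324.0 199.0
scene loupe [ 0.579 -0.03   0.001] 0.56 289.0 208.0
scene eraser [ 0.612 -0.274  0.001] 0.58 327.0 177.0
side feed_box [ 0.581 -0.082  0.002] 0.81 293.0 194.0
side lane_left [ 0.582 -0.027  0.005] 0.7 284.0 200.0
side lane_right [ 0.585 -0.13   0.006] 0.82 299.0 186.0
side long_block [ 0.511 -0.034  0.003] 0.89 311.0 204.0
side long_block [0.487 0.07  0.   ] 0.65 304.0 223.0
side long_block [ 0.622  0.087 -0.003] 0.45 249.0 217.0
side long_block_centre [0.489 0.072 0.015] 0.76 303.0 218.0
side long_block_centre [ 0.509 -0.038  0.014] 0.67 313.0 200.0
side long_block_centre [0.44  0.411 0.   ] 0.57 254.0 303.0
side long_block_centre [0.617 0.087 0.011] 0.54 251.0 212.0
side short_block_centre [ 0.515 -0.138  0.015] 0.62 324.0 186.0
side ring_gauge [0.44  0.409 0.002] 0.87 255.0 302.0
side eraser [ 0.608 -0.271  0.   ] 0.56 310.0 171.0
side eraser [ 0.519 -0.136  0.014] 0.28 323.0 186.0
```

View pics/scene1.png

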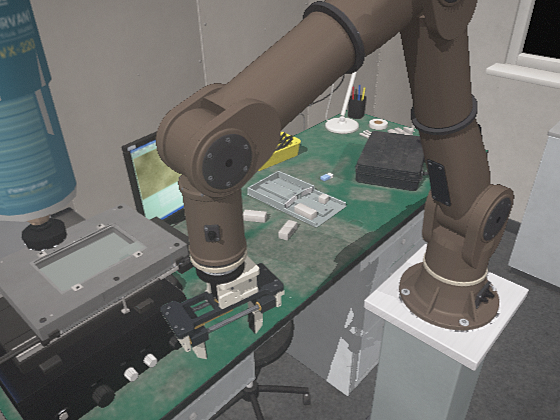

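View pics/side1.png

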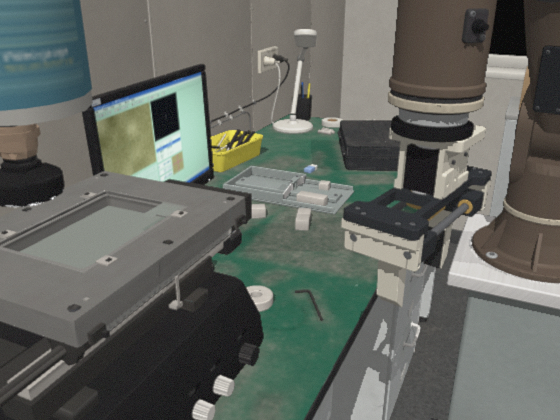

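The long block in question, at scene (305,212), lies in the left lane; the short one is in the right lane at (324,199). The look-alikes sit outside the box at (256,217) and (288,232). I'll move over the open end of the left lane with the fingers closed.

Emit:
{"fn": "send_rows", "kwargs": {"targets": [-0.027,-0.035,0,0,255,-0.054,-0.07,0,0,255,-0.081,-0.105,0,0,255,-0.108,-0.14,0,0,255,-0.135,-0.175,0,0,255], "force": 20}}

```text
time_s: 1.5
eef_pos: [0.2366, 0.4046, 0.2458]
tool_rot: [0.0, 0.117, 0.993, 0.0]
contact_force: [0.6, 0.3, 0.0]
grip_width: 0.0565
finger_force: 0.0
```

Emit:
{"fn": "send_rows", "kwargs": {"targets": [-0.027,-0.035,0,0,255,-0.054,-0.07,0,0,255,-0.081,-0.105,0,0,255,-0.108,-0.14,0,0,255,-0.135,-0.175,0,0,255]}}

```text
time_s: 2.0
eef_pos: [0.327, 0.203, 0.246]
tool_rot: [0.0, 0.117, 0.993, 0.001]
contact_force: [1.0, -0.2, 0.4]
grip_width: 0.0165
finger_force: 0.0
```

Emit:
{"fn": "send_rows", "kwargs": {"targets": [-0.027,-0.035,0,8,255,-0.054,-0.07,0,16,255,-0.081,-0.105,0,24,255,-0.108,-0.14,0,32,255,-0.135,-0.175,0,40,255]}}

```text
time_s: 2.5
eef_pos: [0.4177, 0.0013, 0.2462]
tool_rot: [0.0, 0.452, 0.892, 0.001]
contact_force: [1.1, 0.7, -0.2]
grip_width: 0.0008
finger_force: 0.0
```

Emit:
{"fn": "send_rows", "kwargs": {"targets": [0,0,0,8,255,0,0,0,16,255,0,0,0,24,255,0,0,0,32,255,0,0,0,36,255]}}

```text
time_s: 3.0
eef_pos: [0.4172, 0.003, 0.2459]
tool_rot: [0.0, 0.706, 0.708, 0.0]
contact_force: [-0.0, -1.2, 0.3]
grip_width: 0.0007
finger_force: 0.0
```

Run:
```python
from h import *
for c in ['wrist','side','scene']:
    p=snap(c,c+'2.png')
    for n in ['feed_box','lane_left','lane_right','long_block_centre','short_block_centre']:
        for d in nets.mark_of(p,n)[:3]:
            if d['conf']>.4: print(c,n,np.round(d['centre'],4),round(d['conf'],2))
    if c=='wrist': print(p['R'],p['t'],p['fx'],p['cx'],p['cy']); np.savez('w.npz',**{k:v for k,v in p.items() if k!='shot'})
    if c!='wrist': np.savez(c+'.npz',**{k:v for k,v in p.items() if k!='shot'})
```

```text
wrist feed_box [ 0.5799 -0.0816  0.004 ] 0.61
wrist lane_left [ 0.5814 -0.0324  0.0035] 0.89
wrist lane_right [ 0.5838 -0.1318  0.0046] 0.77
wrist long_block_centre [0.4903 0.0728 0.0129] 0.94
wrist long_block_centre [0.6253 0.0891 0.0088] 0.89
wrist long_block_centre [ 0.5098 -0.0338  0.0187] 0.68
[[ 9.99992518e-01  3.86800605e-03  5.30212633e-05]
 [ 3.71438035e-03 -9.63924097e-01  2.66151346e-01]
 [ 1.08058349e-03 -2.66149157e-01 -9.63931252e-01]] [-0.41654727 -0.03225337  0.38872247] 325.19226210127806 280.25228431327844 210.67460500269772
side feed_box [ 5.804e-01 -8.630e-02  3.000e-04] 0.86
side lane_right [ 0.5856 -0.1301  0.004 ] 0.56
side long_block_centre [0.4893 0.0755 0.0143] 0.84
side long_block_centre [0.6163 0.0854 0.0121] 0.6
side short_block_centre [ 0.5148 -0.1385  0.0154] 0.41
scene feed_box [ 5.789e-01 -8.150e-02 -5.000e-04] 0.76
scene lane_left [ 0.5823 -0.0302  0.0012] 0.64
scene lane_right [ 0.584  -0.133   0.0076] 0.57
scene lane_right [ 0.6118 -0.2722  0.0038] 0.55
scene long_block_centre [0.6206 0.088  0.0132] 0.83
scene long_block_centre [ 0.5139 -0.0392  0.0172] 0.62
scene long_block_centre [0.4901 0.0756 0.013 ] 0.56
scene short_block_centre [ 0.5185 -0.1383  0.0167] 0.42
```

View pics/wrist2.png

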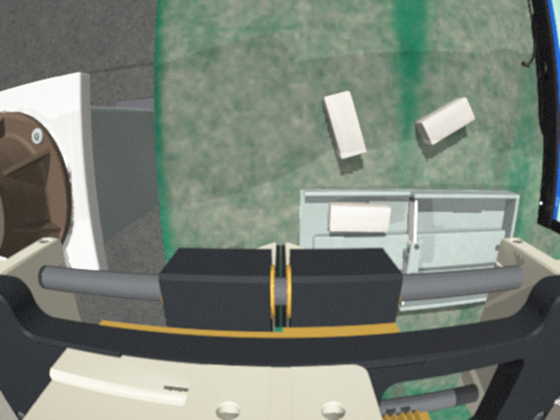

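The wrist picture shows the box upright from (301,190) to (517,193), with the block at (331–391, 204–233) and the shut flap at (413,217). I'll zoom in and measure the lane from this.

```bash
cat >> h.py <<'E'
def unproj(p,u,v,z):
    x,y=(u-p['cx'])/p['fx'],(v-p['cy'])/p['fy'];r=np.hypot(x,y)
    d=p['R'].T@np.array([x/r*np.sin(r),y/r*np.sin(r),np.cos(r)]);c=-p['R'].T@p['t']
    return (c+d*(z-c[2])/d[2])[:2].round(4)
E
python3 - <<'E'
from h import *
p=dict(np.load('w.npz'));f=p['frame'][180:260,290:530,::-1]
cv2.imwrite('pics/crop.png',cv2.resize(f,None,fx=3.3,fy=3.3,interpolation=cv2.INTER_CUBIC))
# block & lane points by rough pixels
for n,u,v,z in [('outer TL',301,191,.016),('outer TR',517,193,.03),('blk TL',331,204,.028),('blk TR',389,205,.028),('blk BL',331,229,.028),('blk BR',391,229,.028)]: print(n,unproj(p,u,v,z))
E
```

```text
outer TL [ 0.4405 -0.0038]
outer TR [0.7378 0.0025]
blk TL [ 0.4743 -0.016 ]
blk TR [ 0.5441 -0.0167]
blk BL [ 0.4757 -0.046 ]
blk BR [ 0.5497 -0.0464]
```

View pics/crop.png

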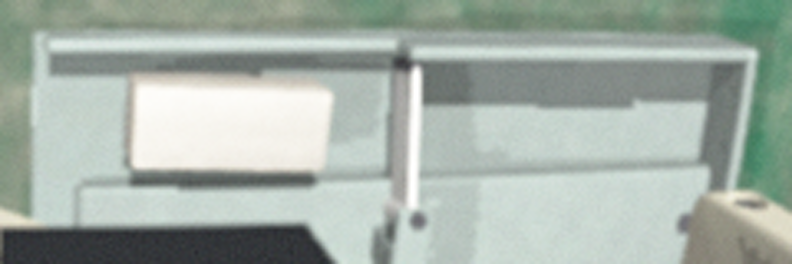

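Emit:
{"fn": "send_rows", "kwargs": {"targets": [-0.018,0.004,0.03,-1.1,255,-0.037,0.008,0.06,-1.1,255,-0.037,0.008,0.1,-1.1,255,-0.037,0.008,0.14,-1.1,255,-0.037,0.008,0.14,-1.1,255]}}

```text
time_s: 4.4
eef_pos: [0.4225, -0.0342, 0.1024]
tool_rot: [-0.002, 0.697, 0.717, -0.003]
contact_force: [-0.4, -0.4, 0.2]
grip_width: 0.0006
finger_force: 0.0
```

Emit:
{"fn": "send_rows", "kwargs": {"targets": [0,0,0.02,0,255,0,0,0.04,0,255,0,0,0.06,0,255,0,0,0.076,0,255,0,0,0.076,0,255]}}

```text
time_s: 4.9
eef_pos: [0.4257, -0.0336, 0.03]
tool_rot: [-0.0, 0.697, 0.717, -0.0]
contact_force: [-0.5, -0.7, -0.0]
grip_width: 0.0006
finger_force: 0.0
```

Run:
```python
from h import *
p=snap('wrist');cv2.imwrite('pics/w3.png',p['frame'][:,:,::-1])
for c in ['side','scene']:
  q=snap(c); f=q['frame'][140:260,220:380,::-1]; cv2.imwrite('pics/%s3.png'%c,cv2.resize(f,None,fx=4.8,fy=4.8,interpolation=cv2.INTER_CUBIC))
s=telemetry.sense();print(s['eef_pos'],s['tool_rot'],s['contact_force'],s['time_s'])
```

```text
[ 0.42649579 -0.03373112  0.03114214] [4.57067528e-04 6.96835016e-01 7.17230834e-01 8.26729491e-04] [ 0.52946724 -0.12312225  0.22874133] 5.05
```

View pics/scene3.png

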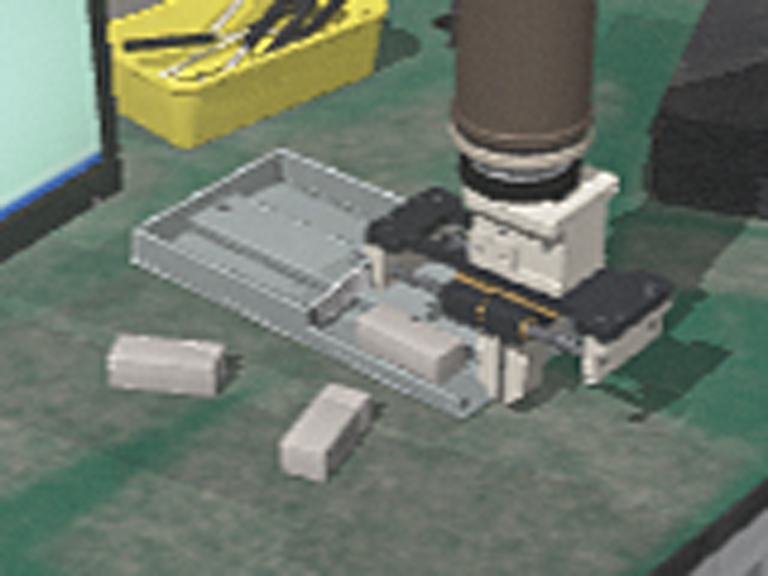

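View pics/w3.png

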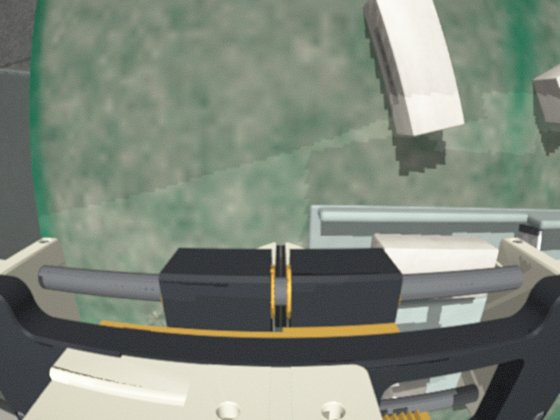

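The fingers stand in the mouth of the left lane behind the block, block rear at wrist (375,250). Before pushing I'll check that the body's path ahead is clear (monitor).

Run:
```python
from h import *
for n in ['scene','side']:
    p=dict(np.load(n+'.npz'));d=p['depth'];v,u=np.nonzero(d>0);z=d[v,u]
    X=(np.c_[(u-p['cx'])/p['fx']*z,(v-p['cy'])/p['fy']*z,z]-p['t'])@p['R']
    m=(X[:,0]>.55)&(X[:,0]<1)&(X[:,1]>-.15)&(X[:,1]<.12)&(X[:,2]>.05)&(X[:,2]<.5)
    q=X[m];print(n,m.sum(), q.min(0) if len(q) else '')
    for y0 in np.arange(-.15,.12,.03):
        k=q[(q[:,1]>=y0)&(q[:,1]<y0+.03)]
        if len(k): print(y0.round(2),np.sort(k[:,0])[:3].round(3),len(k))
```

```text
scene 7848 [ 0.78225347 -0.1499675   0.05002658]
-0.15 [0.824 0.825 0.826] 505
-0.12 [0.95  0.952 0.953] 495
-0.09 [0.951 0.953 0.953] 494
-0.06 [0.794 0.794 0.794] 686
-0.03 [0.791 0.793 0.793] 1113
0.0 [0.791 0.792 0.793] 1061
0.03 [0.785 0.788 0.789] 1128
0.06 [0.782 0.783 0.783] 1154
0.09 [0.783 0.784 0.785] 1212
side 9534 [ 0.78397197 -0.14995335  0.05001424]
-0.15 [0.819 0.821 0.822] 514
-0.12 [0.954 0.954 0.954] 502
-0.09 [0.953 0.954 0.954] 529
-0.06 [0.794 0.794 0.794] 892
-0.03 [0.791 0.792 0.792] 1344
0.0 [0.788 0.789 0.789] 1324
0.03 [0.784 0.786 0.787] 1409
0.06 [0.787 0.787 0.788] 1478
0.09 [0.787 0.787 0.787] 1542
```

Emit:
{"fn": "send_rows", "kwargs": {"targets": [0,0.01,0.002,0,255,0,0.018,0.002,0,255,0,0.026,0.002,0,255,0,0.032,0.002,0,255,0,0.038,0.002,0,255]}}

```text
time_s: 5.55
eef_pos: [0.4632, -0.0328, 0.0276]
tool_rot: [-0.001, 0.697, 0.717, -0.001]
contact_force: [-3.8, -0.7, 2.7]
grip_width: 0.0007
finger_force: 1.8
```

Emit:
{"fn": "send_rows", "kwargs": {"targets": [0,0.008,0,0,255,0,0.016,0,0,255,0,0.024,0,0,255,0,0.032,0,0,255,0,0.04,0,0,255]}}

```text
time_s: 6.05
eef_pos: [0.504, -0.0316, 0.0276]
tool_rot: [-0.0, 0.697, 0.717, -0.0]
contact_force: [-1.8, 0.4, -1.2]
grip_width: 0.0004
finger_force: 1.1
```

Run:
```python
from h import *
s=telemetry.sense();print(s['eef_pos'],s['contact_force'],s['time_s'])
for c in ['wrist','side','scene']:
  q=snap(c); 
  for d in nets.mark_of(q,'long_block_centre'): print(c,np.round(d['centre'],3),round(d['conf'],2))
f=q['frame'][140:260,220:380,::-1]; cv2.imwrite('pics/scene4.png',cv2.resize(f,None,fx=4.8,fy=4.8,interpolation=cv2.INTER_CUBIC))
```

```text
[ 0.50399292 -0.03162194  0.02759761] [-1.76519166  0.38195872 -1.22688491] 6.05
wrist [0.489 0.075 0.013] 0.93
wrist [ 0.554 -0.033  0.015] 0.56
wrist [0.623 0.087 0.009] 0.55
side [ 0.555 -0.032  0.015] 0.75
side [0.618 0.087 0.011] 0.75
side [0.487 0.076 0.014] 0.74
side [ 0.583 -0.13   0.005] 0.55
scene [0.489 0.074 0.013] 0.77
scene [0.622 0.09  0.012] 0.76
scene [ 0.56  -0.035  0.018] 0.69
```

View pics/scene4.png

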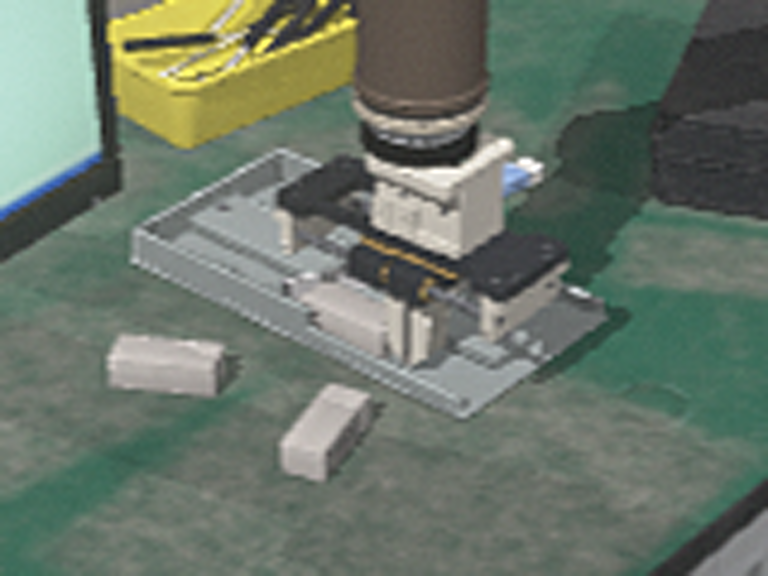

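The block, centre at about x=0.556, slides ahead of the fingers and is starting on the flap at crop (300,285). I'll carry on pushing.

Emit:
{"fn": "send_rows", "kwargs": {"targets": [0,0.008,0,0,255,0,0.016,0,0,255,0,0.024,0,0,255,0,0.032,0,0,255,-0.001,0.04,0,0,255]}}

```text
time_s: 6.85
eef_pos: [0.5438, -0.0312, 0.0276]
tool_rot: [-0.0, 0.697, 0.717, -0.0]
contact_force: [-4.1, 0.5, 2.3]
grip_width: 0.0006
finger_force: 1.8
```

Emit:
{"fn": "send_rows", "kwargs": {"targets": [0,0.008,0,0,255,0,0.016,0,0,255,0,0.024,0,0,255,0,0.032,0,0,255,-0.001,0.04,0,0,255]}}

```text
time_s: 7.35
eef_pos: [0.5841, -0.0311, 0.0277]
tool_rot: [-0.0, 0.697, 0.717, 0.0]
contact_force: [-2.2, -0.0, 0.4]
grip_width: 0.0003
finger_force: 1.2
```

Run:
```python
from h import *
s=telemetry.sense();print(s['eef_pos'],s['contact_force'],s['time_s'])
for c in ['wrist','side','scene']:
  q=snap(c); 
  for d in nets.mark_of(q,'long_block_centre'): print(c,np.round(d['centre'],3),round(d['conf'],2))
```

```text
[ 0.5841001  -0.03107955  0.02770555] [-2.18575477 -0.03163258  0.41207319] 7.35
wrist [0.49  0.075 0.009] 0.92
wrist [ 0.634 -0.031  0.015] 0.77
wrist [0.624 0.089 0.007] 0.66
side [0.617 0.089 0.012] 0.65
side [0.49  0.074 0.014] 0.53
side [ 0.632 -0.034  0.015] 0.46
scene [ 0.642 -0.035  0.016] 0.64
scene [0.489 0.077 0.014] 0.5
```

Emit:
{"fn": "send_rows", "kwargs": {"targets": [0,0.01,0,0,255,0,0.02,0,0,255,0,0.03,0,0,255,0,0.041,0,0,255,0,0.047,0,0,255]}}

```text
time_s: 8.15
eef_pos: [0.6319, -0.0299, 0.0277]
tool_rot: [0.0, 0.697, 0.717, 0.0]
contact_force: [-2.7, -0.5, 1.3]
grip_width: 0.0004
finger_force: 1.5
```

Emit:
{"fn": "send_rows", "kwargs": {"targets": [0,0.003,0,0,255,0,0.006,0,0,255,0,0.006,0,0,255,0,0.003,0,0,255,0,0,0,0,255]}}

```text
time_s: 8.65
eef_pos: [0.6305, -0.03, 0.0278]
tool_rot: [0.0, 0.697, 0.717, 0.0]
contact_force: [0.2, 0.4, 0.1]
grip_width: 0.0009
finger_force: 0.5
```

Run:
```python
from h import *
s=telemetry.sense();print(s['eef_pos'],s['contact_force'],s['time_s'])
for c in ['wrist','side','scene']:
  q=snap(c); 
  for d in nets.mark_of(q,'long_block_centre'): print(c,np.round(d['centre'],3),round(d['conf'],2))
```

```text
[ 0.63049334 -0.03000032  0.02783923] [0.20104632 0.42530174 0.05613894] 8.65
wrist [0.491 0.073 0.009] 0.86
wrist [0.622 0.089 0.01 ] 0.82
wrist [ 0.687 -0.027  0.016] 0.73
side [0.488 0.072 0.016] 0.83
side [0.614 0.089 0.012] 0.65
side [ 0.687 -0.032  0.015] 0.59
scene [0.489 0.077 0.013] 0.79
scene [0.621 0.091 0.013] 0.78
scene [ 0.689 -0.032  0.016] 0.58
```

Emit:
{"fn": "send_rows", "kwargs": {"targets": [0,0,-0.01,0,255,0,0,-0.025,0,255,0,0,-0.05,0,255,0,0,-0.08,0,255,0,0,-0.12,0,255]}}

```text
time_s: 9.45
eef_pos: [0.6293, -0.0303, 0.149]
tool_rot: [-0.001, 0.697, 0.717, -0.001]
contact_force: [-0.3, 0.6, -0.0]
grip_width: 0.0008
finger_force: 0.0
```

Emit:
{"fn": "send_rows", "kwargs": {"targets": [0,-0.03,-0.03,0,255,0,-0.07,-0.06,0,255,0,-0.11,-0.09,0,255,0,-0.15,-0.09,0,255,0,-0.19,-0.09,0,255]}}

```text
time_s: 9.95
eef_pos: [0.4392, -0.0361, 0.2393]
tool_rot: [0.0, 0.697, 0.717, 0.001]
contact_force: [-0.4, 1.2, 0.9]
grip_width: 0.0001
finger_force: 0.0
```

Emit:
{"fn": "send_rows", "kwargs": {"targets": [0,0,0,0,255,0,0,0,0,255,0,0,0,0,255,0,0,0,0,255,0,0,0,0,255]}}

```text
time_s: 10.45
eef_pos: [0.4412, -0.0357, 0.2377]
tool_rot: [0.0, 0.697, 0.717, -0.0]
contact_force: [0.6, -0.0, 1.0]
grip_width: 0.0006
finger_force: 0.0
```

Run:
```python
from h import *
s=telemetry.sense();print(s['eef_pos'],s['contact_force'],s['time_s'])
for c in ['side','scene','wrist']:
  q=snap(c); 
  for n in ['long_block_centre','short_block_centre','lane_left']:
    for d in nets.mark_of(q,n): print(c,n,np.round(d['centre'],3),round(d['conf'],2))
f=q['frame'][170:310,250:550,::-1]; cv2.imwrite('pics/w5.png',cv2.resize(f,None,fx=2.6,fy=2.6,interpolation=cv2.INTER_CUBIC))
```

```text
[ 0.44119754 -0.03565699  0.23765611] [ 0.62543864 -0.01514523  1.03530608] 10.45
side long_block_centre [ 0.61  -0.272  0.001] 0.65
side long_block_centre [0.489 0.076 0.018] 0.62
side long_block_centre [0.617 0.086 0.012] 0.56
side long_block_centre [ 0.688 -0.03   0.017] 0.43
side short_block_centre [ 0.516 -0.138  0.015] 0.61
scene long_block_centre [ 0.692 -0.031  0.015] 0.66
scene long_block_centre [0.624 0.092 0.015] 0.53
scene long_block_centre [0.487 0.08  0.013] 0.52
scene short_block_centre [ 0.514 -0.135  0.014] 0.4
scene lane_left [ 0.581 -0.029 -0.   ] 0.63
wrist long_block_centre [ 0.686 -0.029  0.015] 0.95
wrist long_block_centre [0.489 0.074 0.01 ] 0.61
wrist long_block_centre [0.624 0.089 0.01 ] 0.6
wrist short_block_centre [ 0.58  -0.036  0.003] 0.38
wrist lane_left [ 0.584 -0.029  0.004] 0.78
wrist lane_left [ 0.584 -0.132  0.005] 0.21
```

View pics/w5.png

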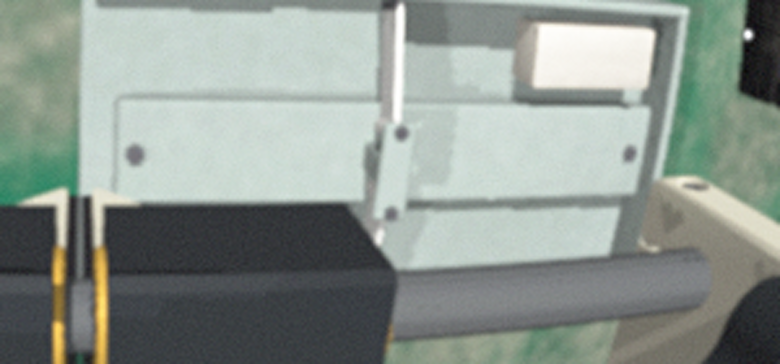

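The block lies flat in the bay at crop (590,55), and the left flap is shut across its lane at (393,65). Handing in.

```bash
python3 -c "
from h import *
print(ticket.job_done())"
```

```text
the job is handed in; nothing more can be done
None
```

The long block was pushed through the left flap and now lies flat in the bay, about 106 mm past the flap plane; the left flap fell shut behind it and the job is handed in (the hand-in returned no verdict).

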